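# Put the straightedge away on its display rack

### The job

Slide the aluminium straightedge along its groove until about a third of it sticks out past the plinth's open end, let go, then pinch the overhanging part by its two long sides and lay it on top of the black rest bar and let go. Take it again by its middle and hang it on the sloped walnut rack with both holes over the two pins, fully home and flat against the blocks. Set it down each time, do not drop it or let it fall to the desk, and leave the glass cube and the loupe where they are.

Things in the scene. Friction and masses are not known exactly. Their poses are not given: they have to be found in the camera images.
- straightedge: Flat aluminium straightedge 50 (x) by 180 (y) by 5 mm, about 0.13 kg, dark ticks along its top's +x side. Two 12 mm through holes at y = -70 and +70 mm, x = 0. Origin: centre of the underside. Either end may go on either pin. Starts flat in the plinth's groove, long axis along it, no finger room beside it, its end 10 to 25 mm inside the open end.
- plinth: Fixed walnut plinth 95 (x) by 270 (y) by 56 mm high. Origin: centre of underside, z up. Groove 55 mm wide along y in its top: floor 50 mm above the desk, walls 6 mm high. Open at the -y end (floor ends at y = -135 mm, free air below); at +y a 6 mm high stop, inner face y = +125 mm, leaving 55 to 70 mm of empty groove behind the straightedge for shut fingertips.
- rest: Fixed black plastic rest: foot 75 x 150 mm, 8 mm high, carrying an upright bar 30 mm wide (x), 130 mm long (y), its flat top 50 mm above the desk. Origin: centre of the underside, z up. Laid lengthwise on it, the straightedge sticks out 10 mm on each long side and can be pinched anywhere.
- cradle: Sloped seat of the rack. Origin: midway between the pins, on the seat surface, 100 mm above the desk; x up the slope, y along the line of pins, z out along the pins (30 degrees from vertical, leaning to the robot). Pins at y = -70 and +70 mm: 8 mm thick, 20 mm long, last 5 mm tapered. Hung: underside at z = 0, y along y (either way), origin 0 to 2 mm down the slope.
- rack: Fixed walnut rack carrying the seat. Origin: centre of its foot's underside, 100 mm straight below the cradle's origin; foot 130 (x) x 230 (y) x 12 mm. Seat: two sloped blocks 84 mm (along slope) by 56 mm (y), centred at y = -72 and +72 mm, wider than the straightedge. Between them (y -44 to +44 mm) it is open down to the foot: finger room only at the middle.
- cube: Bystander: loose glass paperweight cube, 60 mm, 0.5 kg. Origin: centre of its underside.
- loupe: Bystander: loose chrome loupe, round, 48 mm across, 42 mm high, standing. Origin: centre of its underside.
- stand: Bystander: fixed black plastic screwdriver stand 60 x 130 mm (x, y), 60 mm high, with three screwdriver handles up to 140 mm above the desk. Origin: centre of its underside.
Things that resemble listed ones, but are neither listed nor needed, are in the scene too. There is more than one size of the straightedge; the one meant has the size given above. Leave any yellow look-alike of the rest alone.

How it is judged:
On the way, in this order (a step that is already met when the one before it is completed fails the run):
1. the straightedge, slid along the groove, overhangs the open end by at least 35 mm, still lying flat in the groove and untouched by the fingers (y of straightedge in the frame of plinth between -0.14 and -0.08 m and z of straightedge in the frame of plinth between 0.047 and 0.053 m and x of straightedge in the frame of plinth between -0.006 and 0.006 m and contact force between the fingers and straightedge below 0.05 N), for 0.2 s.
2. the straightedge lies flat on top of the rest bar (centre within 40 mm of the bar's), let go (horizontal distance between straightedge and rest below 0.04 m and z of straightedge in the frame of rest between 0.047 and 0.053 m and angle between straightedge's own z axis and vertical below 0.06 rad and linear speed of straightedge below 0.03 m/s and contact force between the fingers and straightedge below 0.05 N), for 0.2 s.
At the end, for the whole second after the job is handed in: The straightedge hangs on the rack with both pins through its holes (origin within 4.5 mm of the cradle's along and across the slope, underside within 3 mm of the seat, axes within 0.06 rad in yaw and 0.05 rad in tilt), at rest and released; cube and loupe within 20 mm of where they started (x of straightedge in the frame of cradle between -0.0045 and 0.0045 m and y of straightedge in the frame of cradle between -0.0045 and 0.0045 m and z of straightedge in the frame of cradle between -0.003 and 0.003 m and angle between the y axis of straightedge and the y axis of cradle, either way round below 0.06 rad and angle between the z axis of straightedge and the z axis of cradle, either way round below 0.05 rad and linear speed of straightedge below 0.02 m/s and angular speed of straightedge below 0.1 rad/s and contact force between the fingers and straightedge below 0.05 N and distance of each of cube, loupe from where it was at the start of the episode below 0.02 m); the robot touches nothing.
It fails at once if the straightedge falls to the desk (its origin lower than 25 mm) (height (world z) of straightedge below 0.025 m).
It fails at once if the straightedge is dropped or thrown (faster than 0.5 m/s while not held) (contact force between the fingers and straightedge below 0.05 N and linear speed of straightedge above 0.5 m/s).
It fails at once if the glass cube is moved more than 20 mm (distance of cube from where it was at the start of the episode above 0.02 m).
It fails at once if the loupe is moved more than 20 mm (distance of loupe from where it was at the start of the episode above 0.02 m).
It also fails if it takes over 64 s, if anything falls off the work surface, if the arm or the gripper's body presses on something with over 40 N, if the wrist force passes 120 N, or if a joint passes its speed limit or range.

### The arm

A 6-joint arm with a two-finger parallel gripper is mounted at the origin on the work surface. World frame = base frame: x ahead of the robot, y to its left, z up, the work surface at z = 0. Lengths are in m, angles in rad, forces in N, time in s.
With the tool pointing down it reaches from about 0.35 to 0.725 m from the base axis. Payload 6 kg.
Tool frame: the origin (TCP) lies at the very end of the fingers, on their centre line; the grasp point (between the pads) lies 19 mm behind it; z points along the fingers, y is the line along which they close (so a half turn about z gives the same grasp; the last joint's range is limited). The gripper opens to 85 mm and grips with 20 to 120 N. Pads are 22 mm wide; open, the fingers measure 114 mm over their backs; the gripper's body (76 mm by 85 mm) begins 54 mm behind the grasp point. The pads swing forward as they close: fully open they stand 13 mm farther back than shut.
Start: joints at [1.617, 0.04, 0.085, 0, -1.615, -0.334], TCP at [0.17, 0.575, 0.231] pointing down, gripper open.
Joint ranges: [-2.56, 2.56], [-1.29, 2.01], [-1.08, 1.49], [-3.29, 1.98], [-2.81, -0.18], [-2.99, 2.99]. Speed limits (rad/s): [2.57, 2.57, 3.01, 3.14, 3.14, 3.14].

### API

Orientations are given as a unit quaternion [w, x, y, z].
In Python, from plant import robot, optics gives the robot as it stands. The module is installed in compiled form; this text tells all that it offers.
- The arm moves only by the tool play_rows, never from a script. Its argument "targets" is a list of rows, each a list of 5 numbers: the shift along the tool's x, y, z in m, then the turn about the tool's z in rad, then the opening, from 0 (shut) to 1 (fully open). In form: [[x, y, z, turn, jaw], ...]. A call has 1 to 10 rows; each row is the pose to reach, as a shift and turn from the pose commanded when the call began, along the tool's axes at that moment; what a row does not reach only later rows make up. A row lasts 1/10 s, in which the tool goes at most 50 mm and 8.59 degrees, less where a joint would pass 70% of its speed; a pose out of reach is approached as far as the arm can. A call with a gripper value outside its range is refused whole. The fingers move at their own pace and stop on an object; the grip force is fixed at half the most. Time passes only in rows, so rows that repeat a pose let the fingers close. It gives the time, the measured TCP pose, the force, the opening and the grip force at its end, in the units of the state.
- robot.sense(): the state, without advancing time (a new reading comes with each control period).
- optics.snapshot(name): name is "scene" or "top" or "wrist"; returns a dict with "pixels" (420x560x3 uint8, red, green, blue), "fovy" (degrees; the focal length in pixels is half the picture's height over the tangent of half this angle, whatever the lens; pixels are square), "cx", "cy" (the principal point, pixels), "R" (3x3) and "t" (3): a world point X has camera coordinates R X + t; the wrist camera has in their place "hand_eye" (4x4, takes a point from camera to tool coordinates, whose origin is the TCP and whose axes are the flange's). Camera axes: x right, y down, z forward; pixel columns grow to the right and rows downward; lengths in m; the calibration is good to about 2 mm. The wrist camera is an equidistant fisheye: a pixel r from the principal point sees the ray r / f radians off the axis. A picture is of the moment at which its call begins: read the wrist's pose just before it. There is no depth.
- robot.close_job(): hands the job in; it is judged then, once.
The state is a dict: "clock": time; "joints": joint angles; "qvel": joint speeds; "joint_efforts": joint torques, N m; "tool_pos": TCP position; "eef_rot": TCP orientation; "wrist_force": force on the tool from outside, world axes, zero at the start; "wrist_torque": the same for the moment, N m; "grip_width": opening from 0.0 (shut) to 1.0 (fully open); "gripper_force": force on a finger pad.
Only numpy, scipy, OpenCV 4.12 (cv2) and the standard library are available. Lean on these libraries where they do the work, as an engineer would, in place of code of your own. Each camera call takes 0.05 s, during which the arm holds its last target. There are 200 camera calls.

## Working session

There is one attempt and no reset: what is moved stays moved. The work goes in short steps, Python scripts to look and compute and a tool call to move; the robot and the scene stay as the last step left them, time stands still between calls to the robot, and variables do not carry over. Pictures are saved under pics/ and viewed, at most 10 in all, crops included, and the job is handed in when it is done.

Besides the shell and the picture viewer there is one more tool, called after "Call:" by a JSON object that holds its "api" and its "payload", one argument or row to a line. play_rows: Moves the arm, as the interface text tells. Its arguments: {"type":"object","properties":{"targets":{"type":"array","items":{"type":"array","items":{"type":"number"}}}},"required":["targets"]}

```bash
mkdir -p pics
cat > h.py <<'E'
import numpy as np, cv2
from plant import robot, optics
from scipy.spatial.transform import Rotation as Ro
def rot(q): return Ro.from_quat([q[1],q[2],q[3],q[0]]).as_matrix()
def save(n,im): cv2.imwrite('pics/'+n,cv2.cvtColor(im,cv2.COLOR_RGB2BGR))
def shot(n):
    s=robot.sense(); d=optics.snapshot(n); 
    if n=='wrist':
        M=rot(s['eef_rot']); H=np.array(d['hand_eye']); d['Rw']=M@H[:3,:3]; d['c']=M@H[:3,3]+np.array(s['tool_pos'])
    else:
        R=np.array(d['R']); d['Rw']=R.T; d['c']=-R.T@np.array(d['t'])
    d['f']=210/np.tan(np.radians(d['fovy'])/2); d['n']=n; return d
def ray(d,uv):
    uv=np.atleast_2d(np.array(uv,float)); x=(uv-[d['cx'],d['cy']])/d['f']
    if d['n']=='wrist':
        r=np.linalg.norm(x,axis=1)[:,None]+1e-9; v=np.hstack([x/r*np.sin(r),np.cos(r)])
    else: v=np.hstack([x,np.ones((len(x),1))])
    return v@d['Rw'].T
def onz(d,uv,z):
    v=ray(d,uv); return d['c']+v*((z-d['c'][2])/v[:,2])[:,None]
def px(d,X):
    p=(np.atleast_2d(X)-d['c'])@d['Rw']
    if d['n']=='wrist':
        n=np.linalg.norm(p[:,:2],axis=1)[:,None]; return p[:,:2]/n*np.arctan2(n,p[:,2:])*d['f']+[d['cx'],d['cy']]
    return p[:,:2]/p[:,2:]*d['f']+[d['cx'],d['cy']]
def load(n):
    return np.load('pics/'+n+'.npy',allow_pickle=True).item()
E
python3 - <<'E'
from h import *
ims=[]
for n in ['top','scene']:
    d=shot(n); np.save('pics/'+n+'0.npy',d); save(n+'0.png',cv2.resize(d['pixels'],(800,600),interpolation=cv2.INTER_CUBIC)); print(n,d['c'],d['f'],d['Rw'].round(3).tolist())
s=robot.sense(); print(s['tool_pos'],rot(s['eef_rot']).round(3).tolist(),s['clock'])
E
```

```text
top [ 0.45525413 -0.01706698  1.12491252] 385.6740493602226 [[0.025, -0.997, 0.071], [-1.0, -0.024, 0.012], [-0.01, -0.071, -0.997]]
scene [1.32660793 0.0121991  0.97612241] 515.5167492959673 [[-0.015, 0.747, -0.665], [1.0, 0.022, 0.002], [0.016, -0.665, -0.747]]
[0.17016601 0.57505049 0.23038479] [[0.959, -0.284, -0.0], [-0.284, -0.959, -0.002], [0.0, 0.002, -1.0]] 0.1
```

View pics/top0.png

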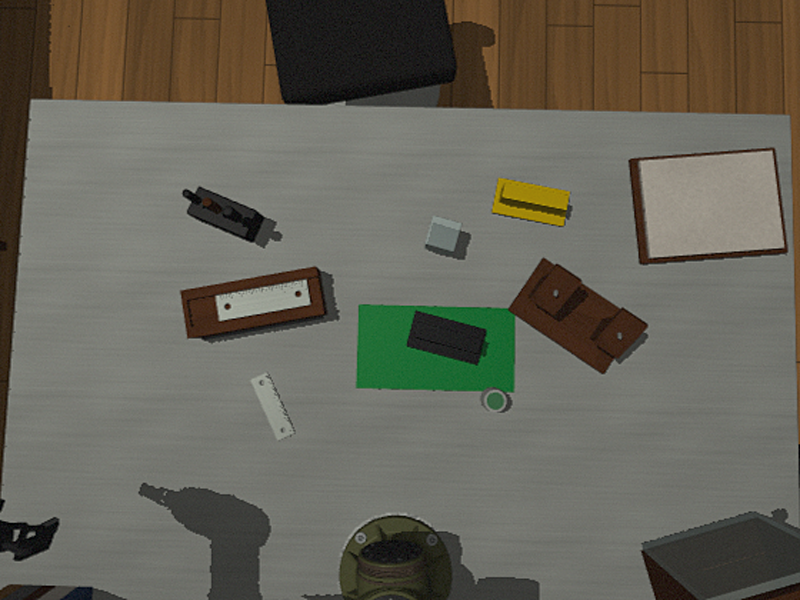

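View pics/scene0.png

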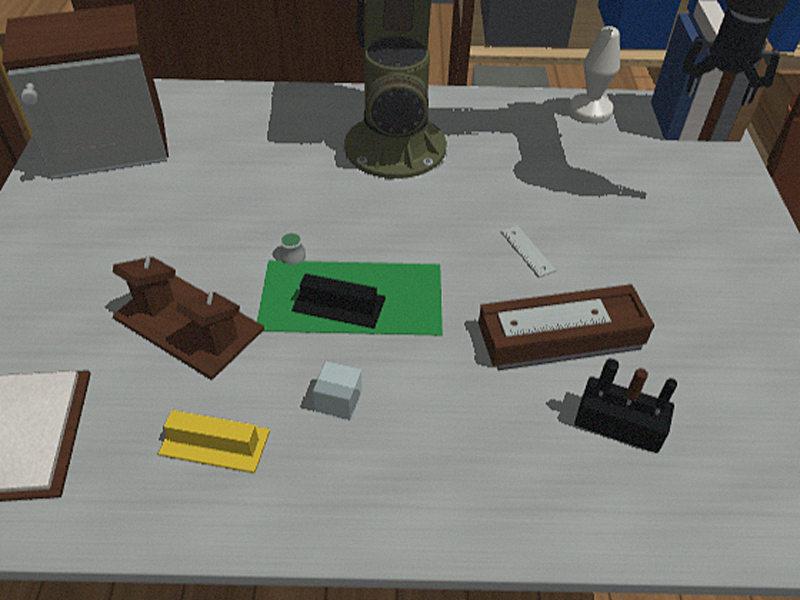

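Top view: the straightedge candidates are (263,299), in the walnut groove, and (273,407), a smaller one on the desk; the one in the groove fits the description. The rests are black (447,337) and yellow (531,201, to be left alone). The rack is at (578,315), cube (444,236), loupe (495,401) and stand (228,214). The scene view agrees.

```bash
cat > m.py <<'E'
from h import *
def rect(d,mask,z,roi=None):
    if roi: 
        m=np.zeros_like(mask); x0,y0,x1,y1=roi; m[y0:y1,x0:x1]=mask[y0:y1,x0:x1]; mask=m
    cs,_=cv2.findContours(mask.astype(np.uint8),cv2.RETR_EXTERNAL,cv2.CHAIN_APPROX_NONE)
    c=max(cs,key=cv2.contourArea)[:,0]
    P=onz(d,c,z)[:,:2]
    (cx,cy),(w,h),a=cv2.minAreaRect((P*1000).astype(np.float32))
    if w<h: w,h,a=h,w,a+90
    return np.array([cx,cy])/1000,w,h,(a+90)%180-90
E
python3 - <<'E'
from m import *
d=load('top0'); im=d['pixels'].astype(int); g=im.min(2); sat=im.max(2)-g
k=1/1.42857
def R(*a): return [int(v*k) for v in a]
print('edge',rect(d,(g>150)&(sat<60),.055,R(200,265,325,330)))
print('decoy',rect(d,(g>150)&(sat<60),.005,R(240,365,310,450)))
walnut=(im[...,0]-im[...,2]>25)
print('plinth top',rect(d,walnut,.056,R(170,255,340,350)))
print('rest',rect(d,(im.max(2)<60),.008,R(395,300,505,375)))
for n,p,z in [('hole1',(227,307),.055),('hole2',(298,293),.055),('cube',(446,230),.06),('loupe',(495,401),.042),('pinA',(556,293),.11),('pinB',(620,336),.11),('bar TL',(417,312),.05),('bar TR',(487,331),.05)]:
    print(n,onz(d,np.array(p)*k,z)[0].round(4))
save('c1.png',np.hstack([cv2.resize(im[170:250,120:235].astype(np.uint8),None,fx=3.4,fy=3.4,interpolation=cv2.INTER_CUBIC),cv2.resize(im[175:255,270:385].astype(np.uint8),None,fx=3.4,fy=3.4,interpolation=cv2.INTER_CUBIC)]))
E
```

```text
edge (array([0.5313595 , 0.27458566]), 175.18905639648438, 47.45954513549805, -78.25116348266602)
decoy (array([0.35004144, 0.25785632]), 0.0, 0.0, 0.0)
plinth top (array([0.52682159, 0.2945864 ]), 270.5877685546875, 96.01569366455078, -78.50511932373047)
rest (array([ 0.46708966, -0.09340113]), 157.6689453125, 74.88813781738281, 76.4670181274414)
hole1 [0.5157 0.3422 0.055 ]
hole2 [0.5465 0.2044 0.055 ]
cube [ 0.6767 -0.0816  0.06  ]
loupe [ 0.3464 -0.1845  0.042 ]
pinA [ 0.5534 -0.2836  0.11  ]
pinB [ 0.4771 -0.4009  0.11  ]
bar TL [ 0.5153 -0.0289  0.05  ]
bar TR [ 0.4817 -0.1659  0.05  ]
```

View pics/c1.png

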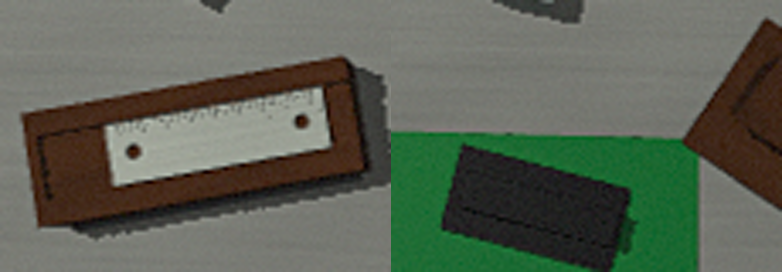

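Crop: the groove piece measures about 175x47 mm with ticks and two holes, so it is the 180x50 one. The black rest is on the green mat. I'm moving above the empty groove with the fingers shut.

```bash
cat >> h.py <<'E'
def go(p,yaw):
    """tool-axis shift+turn to reach p with tool x at world angle yaw (deg)"""
    s=robot.sense(); M=rot(s['eef_rot']); dp=M.T@(np.array(p)-s['tool_pos']); y=np.degrees(np.arctan2(M[1,0],M[0,0]))
    t=(y-yaw+180)%360-180
    print('t',s['clock'],'pos',np.round(s['tool_pos'],4),'yaw',round(y,2),'-> shift',dp.round(4),'turn',round(np.radians(t),4), 'F',np.round(s['wrist_force'],1),'w',s['grip_width'],s['gripper_force'])
E
python3 - <<'E'
from h import *
a=np.radians(-78.4); u=np.array([np.cos(a),np.sin(a)])
c=np.array([.5268,.2946])-.097*u; print(c); go([*c,.2],-78.4)
E
```

```text
[0.50729544 0.3896188 ]
t 0.1 pos [0.1702 0.5751 0.2304] yaw -16.49 -> shift [0.3759 0.0821 0.0306] turn 1.0805 F [-0.3  0.6 -0.1] w 0.9977850845092385 0.0
```

Call:
{"api": "play_rows", "payload": {
  "targets": [
    [0.376,0.082,0.03,1.08,0],
    [0.376,0.082,0.03,1.08,0],
    [0.376,0.082,0.03,1.08,0],
    [0.376,0.082,0.03,1.08,0],
    [0.376,0.082,0.03,1.08,0],
    [0.376,0.082,0.03,1.08,0],
    [0.376,0.082,0.03,1.08,0],
    [0.376,0.082,0.03,1.08,0],
    [0.376,0.082,0.03,1.08,0],
    [0.376,0.082,0.03,1.08,0]
  ]
}}

```text
clock: 1.1
tool_pos: [0.508, 0.3892, 0.2003]
eef_rot: [0.001, 0.775, -0.632, -0.0]
wrist_force: [0.5, 0.2, 0.3]
grip_width: -0.003
gripper_force: 0.0
```

Run:
```python
from h import *
d=shot('wrist'); np.save('pics/w1.npy',d); save('w1.png',d['pixels'])
go([.5073,.3896,.07],-78.4); print(d['c'],d['Rw'].round(2).tolist(),d['f'])
```

```text
t 1.15 pos [0.5074 0.3899 0.2008] yaw -78.38 -> shift [0.0002 0.     0.1308] turn 0.0004 F [0.  0.1 0.3] w 0.0019227202170813255 0.0
[0.52312346 0.31701022 0.34189411] [[-0.98, -0.19, -0.06], [-0.2, 0.94, 0.28], [0.0, 0.29, -0.96]] 325.19226210127806
```

View pics/w1.png

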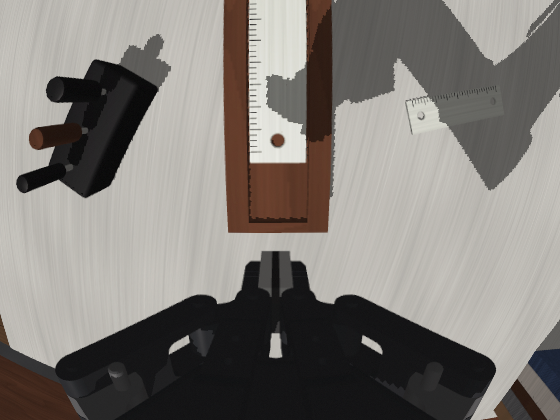

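The wrist view shows the straightedge's rear end at row 162 (columns 249–307), the stop's inner face at row about 220, and a hole at (278,140).

Run:
```python
from h import *
d=load('w1')
for n,p,z in [('rear L',(249,162),.055),('rear R',(307,162),.055),('stop bottom mid',(278,219),.05),('hole',(278,140.5),.055)]: print(n,onz(d,p,z)[0].round(4))
```

```text
rear L [0.5365 0.3651 0.055 ]
rear R [0.4858 0.3547 0.055 ]
stop bottom mid [0.5    0.4141 0.05  ]
hole [0.515  0.3411 0.055 ]
```

Call:
{"api": "play_rows", "payload": {
  "targets": [
    [0.002,0.002,0.045,0,0],
    [0.002,0.002,0.09,0,0],
    [0.002,0.002,0.12,0,0],
    [0.002,0.002,0.138,0,0],
    [0.002,0.002,0.143,0,0],
    [0.002,0.002,0.146,0,0],
    [0.002,0.002,0.148,0,0],
    [0.002,0.002,0.148,0,0]
  ]
}}

```text
clock: 1.95
tool_pos: [0.5062, 0.3882, 0.0546]
eef_rot: [-0.001, 0.775, -0.632, 0.0]
wrist_force: [0.4, 0.3, 0.6]
grip_width: -0.002
gripper_force: 0.0
```

Run:
```python
from h import *
for i in range(2): go([.5112+.011*-.2+.09*.2,.3600+.011*.98-.09*.98,.0523],-78.4); shot('wrist')
d=shot('wrist'); save('w2.png',cv2.resize(d['pixels'][120:300,180:380],None,fx=3,fy=3))
```

```text
t 1.95 pos [0.5062 0.3882 0.0546] yaw -78.34 -> shift [0.1077 0.001  0.0021] turn 0.001 F [0.4 0.3 0.6] w -0.002016628396025915 0.0
t 2.0 pos [0.5063 0.3882 0.0545] yaw -78.35 -> shift [0.1076 0.001  0.0021] turn 0.0009 F [0.  0.1 0.3] w 0.00413024698363913 0.0
```

View pics/w2.png

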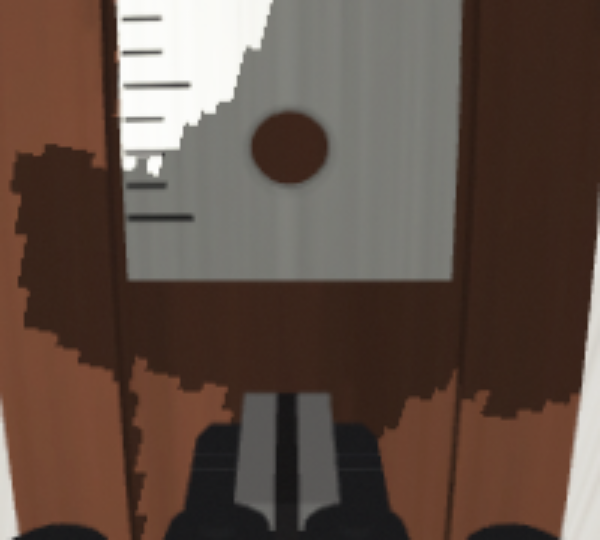

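The fingers are centred between the groove walls. The tip is at z≈0.0545, so I lower it 2.5 mm before pushing.

Call:
{"api": "play_rows", "payload": {
  "targets": [
    [0,0,0.0025,0,0],
    [0.012,0,0.0025,0,0],
    [0.018,0,0.0025,0,0],
    [0.028,0,0.0025,0,0],
    [0.038,0,0.0025,0,0],
    [0.048,0,0.0025,0,0],
    [0.058,0,0.0025,0,0],
    [0.066,0,0.0025,0,0],
    [0.07,0,0.0025,0,0],
    [0.07,0,0.0025,0,0]
  ]
}}

```text
clock: 3.1
tool_pos: [0.5203, 0.3185, 0.051]
eef_rot: [-0.0, 0.775, -0.632, 0.0]
wrist_force: [-0.3, 0.8, 0.3]
grip_width: -0.0
gripper_force: 0.0
```

```bash
cat > e.py <<'E'
from m import *
def edge(n,z,roi=None,thr=110):
    d=shot(n); im=d['pixels'].astype(int); np.save('pics/last.npy',d)
    return d,rect(d,(im.min(2)>thr)&(im.max(2)-im.min(2)<40),z,roi)
E
python3 - <<'E'
from e import *
d=shot('wrist'); save('w3.png',d['pixels']); np.save('pics/w3.npy',d); go([.5112+.011*-.2+.09*.2,.3600+.011*.98-.09*.98,.0523],-78.4)
d,r=edge('top',.055,[130,180,245,240],150); print(r)
E
```

```text
t 3.15 pos [0.5202 0.3188 0.0509] yaw -78.39 -> shift [ 0.0369  0.0007 -0.0014] turn 0.0003 F [-0.2 -0.4  0.8] w 0.00019231524517172597 0.0
(array([0.54634692, 0.2023739 ]), 142.2894287109375, 47.99260330200195, -78.47726154327393)
```

View pics/w3.png

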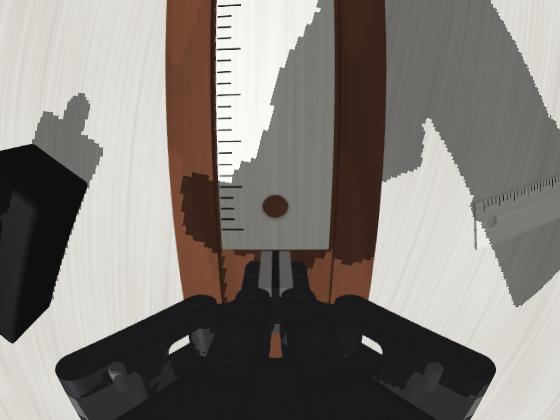

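The fingertips are in contact with the rear end (row 248) and the piece is sliding straight. I continue 37 mm, back off, and rise.

Call:
{"api": "play_rows", "payload": {
  "targets": [
    [0.008,0,0,0,0],
    [0.017,0,0,0,0],
    [0.026,0,0,0,0],
    [0.033,0,0,0,0],
    [0.037,0,0,0,0],
    [0.037,0,0,0,0],
    [0.022,0,0,0,0],
    [0.022,0,-0.05,0,0],
    [0.022,0,-0.1,0,0],
    [0.022,0,-0.14,0,0]
  ]
}}

```text
clock: 4.2
tool_pos: [0.5247, 0.2984, 0.194]
eef_rot: [-0.001, 0.775, -0.632, 0.001]
wrist_force: [0.9, 0.9, 0.4]
grip_width: -0.001
gripper_force: 0.0
```

Run:
```python
from e import *
go([0.5268+.15*.201,.2946-.15*.98,.2],-78.4)
d=shot('wrist'); im=d['pixels'].astype(int); np.save('pics/w4.npy',d)
save('w4.png',d['pixels'])
```

```text
t 4.2 pos [0.5247 0.2984 0.194 ] yaw -78.33 -> shift [ 0.1542 -0.0011 -0.006 ] turn 0.0013 F [0.9 0.9 0.4] w -0.0005966141917760267 0.0
```

View pics/w4.png

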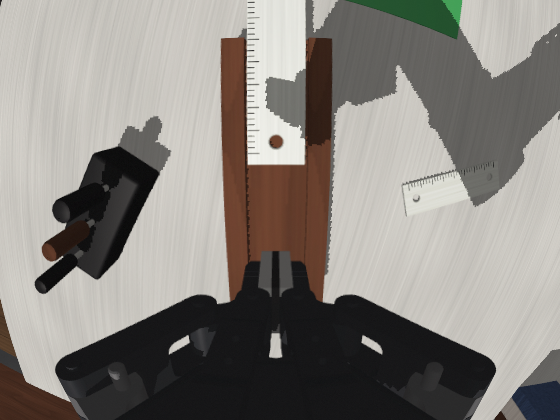

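Run:
```python
from h import *
d=load('w4')
for n,p,z in [('rear L',(247,164),.055),('rear R',(305.5,164),.055),('open L',(221,39),.056),('open R',(331.5,39),.056),('hole',(276,142),.055)]: print(n,onz(d,p,z)[0].round(4))
```

```text
rear L [0.5548 0.2756 0.055 ]
rear R [0.5047 0.2653 0.055 ]
open L [0.598  0.1718 0.056 ]
open R [0.506  0.1528 0.056 ]
hole [0.5339 0.2517 0.055 ]
```

Piece: rear centre (276,164), open end at row 39, giving an overhang of about 70 mm, which is stable. Next I pinch it about 21 mm outside the open end.

Call:
{"api": "play_rows", "payload": {
  "targets": [
    [0.05,0,0,0,1],
    [0.1,0,0,0,1],
    [0.15,0,0,0,1],
    [0.16,0,0.01,0,1],
    [0.16,0,0.05,0,1],
    [0.16,0,0.1,0,1],
    [0.16,0,0.14,0,1],
    [0.16,0,0.157,0,1],
    [0.16,0,0.164,0,1],
    [0.16,0,0.164,0,1]
  ]
}}

```text
clock: 5.25
tool_pos: [0.5564, 0.1412, 0.026]
eef_rot: [0.001, 0.775, -0.632, -0.0]
wrist_force: [-0.2, -0.9, 0.6]
grip_width: 1.003
gripper_force: 0.0
```

Run:
```python
from h import *
d=shot('wrist'); np.save('pics/w5.npy',d); save('w5.png',d['pixels']); go([0.5562,.1418,.03],-78.4)
```

```text
t 5.3 pos [0.5572 0.1414 0.0275] yaw -78.33 -> shift [-0.0006  0.0009 -0.0025] turn 0.0013 F [ 0.5 -0.3  0.1] w 1.0009172400809123 0.0
```

View pics/w5.png

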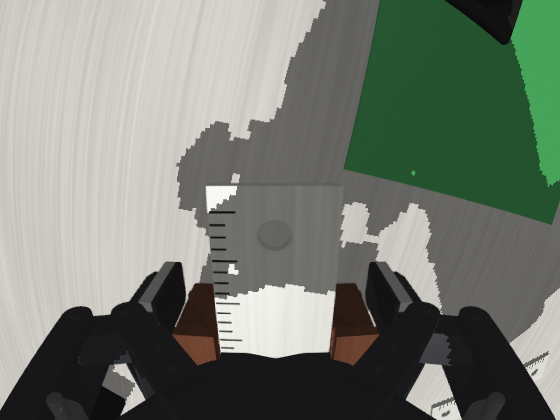

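Both pads straddle the overhang (the piece spans columns 207–343). I close.

Call:
{"api": "play_rows", "payload": {
  "targets": [
    [0,0,0.001,0,0],
    [0,0,0.001,0,0],
    [0,0,0.001,0,0],
    [0,0,0.001,0,0],
    [0,0,0.001,0,0],
    [0,0,0.001,0,0]
  ]
}}

```text
clock: 5.9
tool_pos: [0.5574, 0.1411, 0.027]
eef_rot: [-0.001, 0.775, -0.632, 0.0]
wrist_force: [-1.4, 1.1, 5.2]
grip_width: 0.567
gripper_force: 61.2
```

Call:
{"api": "play_rows", "payload": {
  "targets": [
    [0,0,-0.005,0,0],
    [0,0,-0.012,0,0],
    [0,0,-0.03,0,0],
    [0,0,-0.055,0,0],
    [0,0,-0.08,0,0],
    [0,0,-0.1,0,0],
    [0,0,-0.11,0,0],
    [0,0,-0.11,0,0]
  ]
}}

```text
clock: 6.7
tool_pos: [0.5573, 0.141, 0.1372]
eef_rot: [-0.001, 0.775, -0.632, 0.0]
wrist_force: [-0.2, 0.3, -0.7]
grip_width: 0.568
gripper_force: 62.0
```

Run:
```python
from h import *
a=np.radians(-103.5); v=np.array([np.cos(a),np.sin(a)])
d=shot('wrist'); np.save('pics/w6.npy',d)
g=np.array([.4671,-.0934])+.041*v; print(g); go([*g,.14],-103.5)
im=d['pixels'].astype(int); m=(im.min(2)>70)&(im.max(2)-im.min(2)<40)
# far end: print profile along col 275
print([ (r,im[r,275].tolist()) for r in range(165,215,4)])
# pin/bar measure from top image: bar ridge edges
t=load('top0'); g=cv2.cvtColor(t['pixels'],cv2.COLOR_RGB2GRAY)[210:265,280:350]
# black regions: print row profile perpendicular at middle
p0=px(t,[[.4671,-.0934,.03]])[0]; print(p0)
w=np.array([np.cos(np.radians(-13.5)),np.sin(np.radians(-13.5))])
for zz in [.05]:
  for s in range(-50,51,3):
    q=px(t,[[.4671+w[0]*s/1e3,-.0934+w[1]*s/1e3,zz]])[0]; vals=[cv2.getRectSubPix(cv2.cvtColor(t['pixels'],cv2.COLOR_RGB2GRAY),(1,1),tuple((px(t,[[.4671+w[0]*s/1e3+v[0]*k/1e3,-.0934+w[1]*s/1e3+v[1]*k/1e3,zz]])[0]).astype(np.float32).tolist()))[0,0] for k in range(-40,41,10)]
    print(s,np.mean(vals).round(1),end='; ')
```

```text
[ 0.45752874 -0.13326717]
t 6.75 pos [0.5567 0.1408 0.1356] yaw -78.38 -> shift [ 0.2485  0.1524 -0.0045] turn 0.4385 F [-0.3 -0.2 -1.9] w 0.5654860854488262 61.98179841041565
[(165, [188, 185, 179]), (169, [190, 187, 180]), (173, [190, 186, 180]), (177, [188, 185, 180]), (181, [187, 184, 178]), (185, [89, 90, 85]), (189, [102, 102, 97]), (193, [102, 102, 97]), (197, [102, 102, 98]), (201, [102, 103, 98]), (205, [102, 101, 97]), (209, [101, 102, 97]), (213, [102, 103, 97])]
[314.20492112 236.3595027 ]
-50 76.0; -47 75.9; -44 77.2; -41 79.3; -38 63.7; -35 34.4; -32 31.2; -29 31.4; -26 31.7; -23 32.7; -20 33.8; -17 23.9; -14 30.4; -11 31.8; -8 32.8; -5 32.1; -2 32.2; 1 32.1; 4 31.7; 7 30.8; 10 32.1; 13 30.8; 16 28.7; 19 31.7; 22 31.7; 25 32.7; 28 31.2; 31 30.7; 34 41.8; 37 74.6; 40 77.9; 43 76.1; 46 76.1; 49 74.3;
```

Call:
{"api": "play_rows", "payload": {
  "targets": [
    [0.01,0.006,0,0.02,0],
    [0.035,0.021,0,0.06,0],
    [0.07,0.043,0,0.12,0],
    [0.105,0.065,0,0.19,0],
    [0.14,0.086,0,0.25,0],
    [0.175,0.108,0,0.31,0],
    [0.21,0.129,0,0.375,0],
    [0.235,0.145,0,0.42,0],
    [0.245,0.151,0,0.4385,0],
    [0.245,0.151,0,0.4385,0]
  ]
}}

```text
clock: 7.75
tool_pos: [0.4573, -0.1309, 0.1349]
eef_rot: [-0.001, -0.618, 0.786, 0.0]
wrist_force: [-0.8, 1.2, -1.3]
grip_width: 0.569
gripper_force: 62.0
```

Run:
```python
from h import *
go([.4584,-.1294,.027],-103.5)
d=shot('top'); np.save('pics/t7.npy',d); e=shot('wrist'); np.save('pics/w7.npy',e)
a=d['pixels'][190:290,250:390]; b=e['pixels']
save('w7.png',np.hstack([cv2.resize(a,(420,300),interpolation=cv2.INTER_CUBIC),cv2.resize(b,(380,300))]))
```

```text
t 7.75 pos [ 0.4573 -0.1309  0.1349] yaw -103.65 -> shift [-0.0018 -0.0009  0.1079] turn -0.0027 F [-0.8  1.2 -1.3] w 0.5691045143823131 62.001986503601074
```

View pics/w7.png

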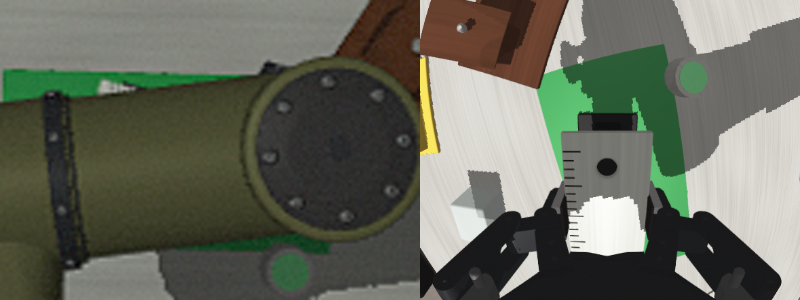

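The piece is aligned above the black bar (bar end at (607,120), piece axis at column 607). I lower it.

Call:
{"api": "play_rows", "payload": {
  "targets": [
    [-0.001,0,0.02,0,0],
    [-0.001,0,0.05,0,0],
    [-0.001,0,0.08,0,0],
    [-0.001,0,0.096,0,0],
    [-0.001,0,0.102,0,0],
    [-0.001,0,0.104,0,0],
    [-0.001,0,0.106,0,0],
    [-0.001,0,0.107,0,0],
    [-0.001,0,0.107,0,0]
  ]
}}

```text
clock: 8.75
tool_pos: [0.4589, -0.1286, 0.0295]
eef_rot: [0.0, -0.619, 0.785, -0.0]
wrist_force: [-0.2, -0.6, -0.5]
grip_width: 0.569
gripper_force: 62.0
```

Run:
```python
from h import *
for i in range(4): shot('wrist'); go([.4584,-.1294,.027],-103.5)
```

```text
t 8.8 pos [ 0.4589 -0.1287  0.0295] yaw -103.49 -> shift [0.0009 0.0003 0.0025] turn 0.0002 F [0.6 0.2 0.7] w 0.570190322540488 62.04449772834778
t 8.85 pos [ 0.4588 -0.1287  0.0294] yaw -103.49 -> shift [0.0008 0.0003 0.0024] turn 0.0001 F [ 0.4  0.1 -1.2] w 0.5668391254778672 62.04413294792175
t 8.9 pos [ 0.4588 -0.1287  0.0293] yaw -103.5 -> shift [0.0008 0.0002 0.0023] turn 0.0001 F [-0.9 -0.3 -0.4] w 0.5680222903543448 62.04412221908569
t 8.95 pos [ 0.4587 -0.1287  0.0292] yaw -103.5 -> shift [0.0007 0.0001 0.0022] turn 0.0 F [ 0.5  0.7 -1.2] w 0.5656470236757872 62.04373240470886
```

Call:
{"api": "play_rows", "payload": {
  "targets": [
    [0,0,0.001,0,0],
    [0,0,0.002,0,0],
    [0,0,0.0025,0,0],
    [0,0,0.0025,0,0]
  ]
}}

```text
clock: 9.35
tool_pos: [0.4587, -0.1288, 0.0273]
eef_rot: [0.0, -0.619, 0.785, -0.0]
wrist_force: [-3.0, 1.9, 5.1]
grip_width: 0.568
gripper_force: 62.5
```

Contact felt (Fz +5 N). I open, wait, then rise.

Call:
{"api": "play_rows", "payload": {
  "targets": [
    [0,0,0,0,0.75],
    [0,0,0,0,1],
    [0,0,0,0,1],
    [0,0,0,0,1],
    [0,0,0,0,1],
    [0,0,-0.04,0,1],
    [0,0,-0.09,0,1],
    [-0.02,0,-0.14,0,1],
    [-0.05,0,-0.17,0,1],
    [-0.05,0,-0.17,0,1]
  ]
}}

```text
clock: 10.35
tool_pos: [0.4727, -0.0783, 0.2022]
eef_rot: [0.004, -0.62, 0.785, -0.003]
wrist_force: [-0.7, -0.1, -0.6]
grip_width: 0.998
gripper_force: 0.0
```

Run:
```python
from m import *
go([.467,-.09,.2],-103.5)
d=shot('wrist'); np.save('pics/w8.npy',d); im=d['pixels'].astype(int)
# dark hole blobs and edge corners
g=im.min(2)
save('w8.png',d['pixels'])
hs=cv2.SimpleBlobDetector_Params(); hs.minArea=40; hs.maxArea=1500; hs.filterByCircularity=True; hs.minCircularity=.75; hs.filterByConvexity=False; hs.filterByInertia=True; hs.minInertiaRatio=.4; hs.minThreshold=20; hs.maxThreshold=200
for k in cv2.SimpleBlobDetector_create(hs).detect(cv2.cvtColor(d['pixels'],cv2.COLOR_RGB2GRAY)):
    print(np.round(k.pt,1),round(k.size,1),onz(d,k.pt,.055)[0].round(4))
for x in [[.467,-.09,.055],[.4508,-.158,.055],[.4834,-.022,.055]]: print(px(d,x))
```

```text
t 10.35 pos [ 0.4727 -0.0783  0.2022] yaw -103.37 -> shift [0.0127 0.0029 0.0021] turn 0.0022 F [-0.7 -0.1 -0.6] w 0.9981190560841806 0.0
[279.  104.9] 14.4 [ 0.4523 -0.1552  0.055 ]
[278.7 252.3] 13.6 [ 0.4845 -0.0195  0.055 ]
[[279.69400228 179.11617863]]
[[279.83530036 101.3617698 ]]
[[279.21607582 249.8350574 ]]
```

Both holes were found on the rest: (279,105) and (279,252), 139.5 mm apart. Next I measure the pins from above the rack with the gripper empty.

Call:
{"api": "play_rows", "payload": {
  "targets": [
    [0.03,-0.012,-0.02,0.04,1],
    [0.07,-0.028,-0.048,0.1,1],
    [0.11,-0.045,-0.048,0.15,1],
    [0.15,-0.061,-0.048,0.2,1],
    [0.19,-0.078,-0.048,0.26,1],
    [0.22,-0.09,-0.048,0.3,1],
    [0.24,-0.099,-0.048,0.335,1],
    [0.247,-0.102,-0.048,0.342,1],
    [0.247,-0.102,-0.048,0.342,1],
    [0.247,-0.102,-0.048,0.342,1]
  ]
}}

```text
clock: 11.4
tool_pos: [0.5115, -0.3436, 0.2438]
eef_rot: [-0.0, -0.477, 0.879, 0.0]
wrist_force: [-0.1, 0.7, 0.4]
grip_width: 0.998
gripper_force: 0.0
```

Run:
```python
from m import *
for i in range(4): shot('wrist')
go([.515,-.342,.25],-123)
d=shot('wrist'); np.save('pics/w9.npy',d)
im=d['pixels'][60:360,80:480]
save('w9.png',cv2.resize(im,(800,600),interpolation=cv2.INTER_CUBIC))
```

```text
t 11.6 pos [ 0.5119 -0.3432  0.2448] yaw -123.0 -> shift [-0.0027 -0.002  -0.0052] turn -0.0001 F [-0.7  0.5 -0.3] w 1.0014288727336769 0.0
```

View pics/w9.png

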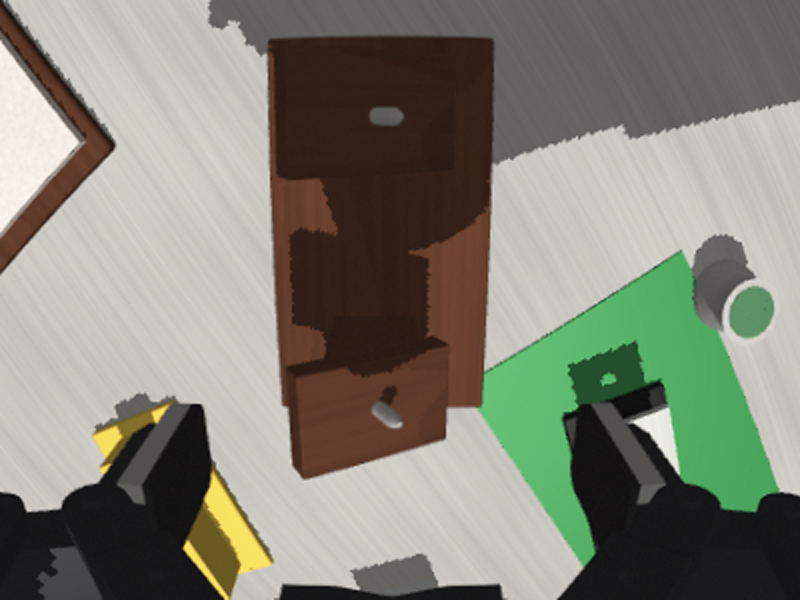

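The pins are at full-image pixels (about (273,118) and (273,267)), bright grey on walnut, with tips leaning right towards the robot. I take their centroids and cast rays at mid-pin height.

Run:
```python
from m import *
d=load('w9'); im=d['pixels'].astype(int); 
P=[];T=[];B=[]
for (x0,y0,x1,y1) in [(258,105,290,130),(262,258,288,282)]:
    s=im[y0:y1,x0:x1]; m=((s[...,0]-s[...,2]<22)&(s.max(2)>70)).astype(np.uint8)
    n,l,st,ce=cv2.connectedComponentsWithStats(m); k=1+np.argmax(st[1:,4]); print(st[k],ce[k]+[x0,y0])
    q=np.argwhere(l==k)[:,::-1]+[x0,y0]; c=q.mean(0); ev=np.linalg.svd(q-c,full_matrices=False)[2][0]; ev*=np.sign(ev[0]); t=(q-c)@ev; 
    print(' tip',c+ev*t.max(),'base',c+ev*t.min())
    P.append(onz(d,c,.1087)[0]);T.append(onz(d,c+ev*t.max(),.1173)[0]);B.append(onz(d,c+ev*t.min(),.1)[0])
P=np.array(P); print(P.round(4),'tips',np.round(T,4),'bases',np.round(B,4)); v=P[0]-P[1]; print('len',np.linalg.norm(v),'yaw',np.degrees(np.arctan2(v[1],v[0])))
v=v[:2]/np.linalg.norm(v[:2]); n=np.array([-v[1],v[0]]); n*=np.sign(n[0]); 
print('cradle',P.mean(0)[:2]+.005*n,'n',n)
s=robot.sense(); M=rot(s['eef_rot'])
print('pin mids in tool',((P-np.array(s['tool_pos']))@M).round(4))
```

```text
[  7   9  17   9 132] [272.66666667 117.79545455]
 tip [281.03909724 118.20959567] base [264.88077354 117.41032641]
[  4   3  15  13 117] [272.96581197 267.09401709]
 tip [279.67581424 272.40925491] base [266.6930278  262.12511571]
[[ 0.4762 -0.4019  0.1087]
 [ 0.5518 -0.2857  0.1087]] tips [[ 0.4705 -0.398   0.1173]
 [ 0.5472 -0.2813  0.1173]] bases [[ 0.4818 -0.4058  0.1   ]
 [ 0.5565 -0.2899  0.1   ]]
len 0.13859766167452175 yaw -123.05397329293679
cradle [ 0.51820004 -0.34651238] n [ 0.83815714 -0.54542883]
pin mids in tool [[ 0.0686 -0.0019  0.1361]
 [-0.07   -0.002   0.1361]]
```

Cradle at about (0.518,-0.3465), yaw -123.05°. I go back to the rest and measure the holes from the same relative height.

Run:
```python
from h import *
go([.4684,-.0874,.25],-103.35)
```

```text
t 11.65 pos [ 0.5119 -0.3433  0.2448] yaw -123.01 -> shift [-0.1909  0.1759 -0.0053] turn -0.3432 F [ 0.5 -0.3 -0. ] w 0.9977912143212478 0.0
```

Call:
{"api": "play_rows", "payload": {
  "targets": [
    [-0.03,0.028,0,-0.06,1],
    [-0.065,0.06,0,-0.12,1],
    [-0.1,0.092,0,-0.18,1],
    [-0.135,0.124,0,-0.24,1],
    [-0.165,0.152,0.01,-0.3,1],
    [-0.185,0.17,0.03,-0.335,1],
    [-0.191,0.176,0.053,-0.343,1],
    [-0.191,0.176,0.053,-0.343,1],
    [-0.191,0.176,0.053,-0.343,1]
  ]
}}

```text
clock: 12.55
tool_pos: [0.4686, -0.0881, 0.1922]
eef_rot: [0.0, -0.62, 0.785, -0.001]
wrist_force: [0.4, -0.3, 1.6]
grip_width: 0.999
gripper_force: 0.0
```

Run:
```python
from m import *
for i in range(4): shot('wrist')
s=robot.sense(); M=rot(s['eef_rot'])
d=shot('wrist'); np.save('pics/w10.npy',d)
hs=cv2.SimpleBlobDetector_Params(); hs.minArea=40; hs.maxArea=1500; hs.filterByCircularity=True; hs.minCircularity=.75; hs.filterByConvexity=False; hs.filterByInertia=True; hs.minInertiaRatio=.4; hs.minThreshold=20; hs.maxThreshold=200
P=[]
for k in cv2.SimpleBlobDetector_create(hs).detect(cv2.cvtColor(d['pixels'],cv2.COLOR_RGB2GRAY)):
    p=onz(d,k.pt,.0545)[0]; print(np.round(k.pt,1),round(k.size,1),p.round(4),((p-np.array(s['tool_pos']))@M).round(4))
    if abs(k.pt[0]-279)<12: P.append(p)
P=np.array(P); v=P[0]-P[1]; c=P.mean(0); yaw=np.degrees(np.arctan2(v[1],v[0])); print(len(P),np.linalg.norm(v),c,yaw)
go([*c[:2],.0275],-103.4)
```

```text
[276.2 117.5] 15.0 [ 0.4522 -0.1553  0.0545] [0.0688 0.001  0.1381]
[276.6 267.1] 13.3 [ 0.4845 -0.0192  0.0545] [-0.071   0.0014  0.1381]
2 0.13982741078070865 [ 0.46837918 -0.08726529  0.0545    ] -103.35881067986354
t 12.8 pos [ 0.469  -0.0885  0.1923] yaw -103.51 -> shift [-0.0011  0.0011  0.1648] turn -0.0019 F [-0.  -0.4 -0.1] w 1.003674410192204 0.0
```

The holes line up with the pins' pixels (117.5/267.1 against 117.8/267.1). I take it by the middle.

Call:
{"api": "play_rows", "payload": {
  "targets": [
    [-0.001,0.001,0.04,0,1],
    [-0.001,0.001,0.09,0,1],
    [-0.001,0.001,0.13,0,1],
    [-0.001,0.001,0.155,0,1],
    [-0.001,0.001,0.163,0,1],
    [-0.001,0.001,0.165,0,1],
    [-0.001,0.001,0.165,0,1],
    [-0.001,0.001,0.165,0,1]
  ]
}}

```text
clock: 13.6
tool_pos: [0.4691, -0.0867, 0.0283]
eef_rot: [0.001, -0.62, 0.785, -0.001]
wrist_force: [1.0, 0.2, 1.2]
grip_width: 1.0
gripper_force: 0.0
```

Call:
{"api": "play_rows", "payload": {
  "targets": [
    [0,0,0,0,0],
    [0,0,0,0,0],
    [0,0,0,0,0],
    [0,0,0,0,0],
    [0,0,0,0,0],
    [0,0,0,0,0],
    [0,0,-0.005,0,0],
    [0,0,-0.02,0,0],
    [0,0,-0.045,0,0],
    [0,0,-0.075,0,0]
  ]
}}

```text
clock: 14.6
tool_pos: [0.4667, -0.0867, 0.1007]
eef_rot: [-0.001, -0.619, 0.785, 0.001]
wrist_force: [1.0, 0.6, -0.4]
grip_width: 0.569
gripper_force: 62.0
```

Run:
```python
from h import *
go([.5182,-.3465,.2],-123.05)
```

```text
t 14.6 pos [ 0.4667 -0.0867  0.1007] yaw -103.44 -> shift [ 0.2408 -0.1102 -0.0994] turn 0.3422 F [ 1.   0.6 -0.4] w 0.568672746876716 61.968480348587036
```

Call:
{"api": "play_rows", "payload": {
  "targets": [
    [0,0,-0.025,0,0],
    [0.015,-0.006,-0.05,0.02,0],
    [0.045,-0.018,-0.054,0.06,0],
    [0.08,-0.032,-0.054,0.11,0],
    [0.115,-0.047,-0.054,0.16,0],
    [0.15,-0.061,-0.054,0.22,0],
    [0.185,-0.075,-0.054,0.27,0],
    [0.215,-0.087,-0.054,0.31,0],
    [0.23,-0.094,-0.054,0.335,0],
    [0.236,-0.096,-0.054,0.342,0]
  ]
}}

```text
clock: 15.6
tool_pos: [0.5058, -0.3399, 0.154]
eef_rot: [-0.001, -0.476, 0.88, 0.001]
wrist_force: [0.3, -0.5, -1.0]
grip_width: 0.568
gripper_force: 62.0
```

```bash
cat > hole.py <<'E'
from m import *
for i in range(5): shot('wrist')
s=robot.sense(); M=rot(s['eef_rot']); d=shot('wrist'); np.save('pics/w11.npy',d)
hs=cv2.SimpleBlobDetector_Params(); hs.minArea=40; hs.maxArea=3000; hs.filterByCircularity=True; hs.minCircularity=.7; hs.filterByConvexity=False; hs.filterByInertia=True; hs.minInertiaRatio=.4; hs.minThreshold=20; hs.maxThreshold=200
for k in cv2.SimpleBlobDetector_create(hs).detect(cv2.cvtColor(d['pixels'],cv2.COLOR_RGB2GRAY)):
    if 200<k.pt[0]<350:
        p=onz(d,k.pt,s['tool_pos'][2]+.0275)[0]; print(np.round(k.pt,1),round(k.size,1),'tool',((p-np.array(s['tool_pos']))@M).round(4))
im=d['pixels'].astype(int)
for r in (140,170,200,230): 
    g=im[r,150:400].min(1); print(r,[ (150+i) for i in np.where(abs(np.diff(g))>25)[0]])
c=im[100:330,278].min(1); print([100+i for i in np.where(abs(np.diff(c))>20)[0]])
E
python3 - <<'E'
import hole
from h import *
go([.5053,-.3381,.1525],-123.05)
E
```

```text
[275.  120.4] 40.1 tool [ 0.0708  0.     -0.0275]
140 [np.int64(178), np.int64(179), np.int64(204), np.int64(205)]
170 [np.int64(188), np.int64(189), np.int64(206), np.int64(388), np.int64(389), np.int64(391), np.int64(392)]
200 [np.int64(190), np.int64(191), np.int64(207), np.int64(208), np.int64(346)]
230 [np.int64(192), np.int64(193), np.int64(194), np.int64(209), np.int64(211), np.int64(226), np.int64(340)]
[np.int64(104), np.int64(105), np.int64(136), np.int64(137)]
t 15.9 pos [ 0.5065 -0.3377  0.1556] yaw -122.95 -> shift [0.001  0.0008 0.0031] turn 0.0018 F [ 0.1 -0.4 -2.1] w 0.5642498693362012 62.03163743019104
```

Held piece: the far hole gives a centre offset of about +0.5 mm and lateral 0. I descend to just above the pin tips, aiming along the pin axis.

Call:
{"api": "play_rows", "payload": {
  "targets": [
    [0,0.001,0.01,0.002,0],
    [0,0.001,0.03,0.002,0],
    [0,0.001,0.045,0.002,0],
    [0,0.001,0.053,0.002,0],
    [0,-0.001,0.056,0.002,0],
    [0,-0.0025,0.059,0.002,0],
    [0,-0.0025,0.059,0.002,0],
    [0,-0.0025,0.059,0.002,0]
  ]
}}

```text
clock: 16.7
tool_pos: [0.5088, -0.3402, 0.097]
eef_rot: [0.0, -0.476, 0.879, -0.0]
wrist_force: [-0.2, 0.3, -0.2]
grip_width: 0.567
gripper_force: 62.0
```

Run:
```python
from h import *
for i in range(5): shot('wrist')
n=np.array([.8382,-.5454]); c=np.array([.5182,-.3465])
s=robot.sense(); Z=s['tool_pos'][2]+.0225-.1; H=(np.array(s['tool_pos'][:2])-c)@n; print('Z',Z,'H',H,'wantH',-.577*(Z+.0025)+.0005)
go([*(c+n*(-.007)),.088],-123.05)
d=shot('wrist'); np.save('pics/w12.npy',d); im=d['pixels'].astype(int)
# pin in far hole: bright grey in the hole
sub=im[100:142,250:300]; m=((sub[...,0]-sub[...,2])<20); print(sub[::6,::5].mean(2).astype(int))
```

```text
Z 0.019177475555239687 H -0.01163996135844842 wantH -0.012007903395373297
t 16.95 pos [ 0.5085 -0.34    0.0967] yaw -123.15 -> shift [ 0.0002 -0.0046  0.0087] turn -0.0017 F [-0.   0.7 -0.3] w 0.5706560504295808 62.03345775604248
[[138 134 132 130 136 136 135 133 133 132]
 [138 132 132 110  54  41  45 110 132 131]
 [137 132 111  45  42  42  41  42 111 130]
 [137 126 107 112 108  42  42  41  42 128]
 [137 125 110 113 113 107  43  43  42 128]
 [137 129 116  98  94  42  42  42 115 129]
 [137 128 128 119  74  42  67 120 128 128]]
```

Run:
```python
from h import *
d=load('w12'); g=d['pixels'].astype(int).mean(2)
for r in range(100,144,2): print(r,' '.join('%3d'%v for v in g[r,252:298:2]))
s=robot.sense(); M=rot(s['eef_rot'])
for p,z in [((275,120.5),.1242),((260,125),.1173),((275,125),.1173)]: print(p,((onz(d,p,z)[0]-s['tool_pos'])@M).round(4))
print('cam in tool',((d['c']-s['tool_pos'])@M).round(4))
```

```text
100 136 134 134 133 132 131 130 131 135 136 136 137 135 135 135 133 132 132 134 133 132 132 134
102 137 133 134 134 133 131 129 132 134 123 118 113 111 117 126 133 133 132 134 133 131 130 134
104 137 133 134 133 133 130 126 118 113 112 108 103 104 107 111 110 113 129 133 132 131 130 135
106 136 132 134 133 132 126 109 111  93  54  40  42  41  41  45  84 107 111 129 132 131 129 135
108 136 132 133 133 126 109 107  52  41  40  41  41  42  42  42  42  52 106 112 128 131 129 135
110 136 132 133 130 112 107  47  41  41  41  41  42  41  42  42  41  42  46 106 112 130 129 133
112 136 132 132 114 111  45  45  46  42  42  42  41  42  41  41  43  41  41  41 111 112 129 133
114 136 131 128 114 103 106 105 105  99  81  42  41  41  41  42  42  41  42  41  92 111 127 132
116 135 131 118 115 108 110 110 108 106 103  82  42  42  42  43  43  43  42  41  42 109 118 133
118 135 131 117 111 107 109 111 112 111 108 104  75  42  42  42  42  42  43  42  42 107 112 134
120 136 131 118 106 108 109 110 112 113 113 114 104  42  42  42  41  42  41  42  42 104 113 133
122 136 130 117 107 111 111 111 112 112 113 
[... 462 characters left out ...]
2  97  94  82  68  42  41  41  41  42  41  42  54 111 118 124 128 133
134 135 127 129 129 124 118 113  74  41  41  41  42  41  41  41  41  65 111 119 124 128 126 133
136 135 127 129 129 128 122 119 120 103  74  41  42  42  41  67 101 119 120 126 128 128 127 133
138 136 128 129 129 128 127 124 121 124 123 122 115 116 120 121 121 120 125 130 129 127 126 132
140 135 128 128 129 128 126 126 127 130 124 124 124 123 123 124 127 128 128 128 128 127 126 132
142 136 129 129 128 128 126 126 127 130 131 131 131 130 130 130 128 128 128 128 127 127 126 132
(275, 120.5) [ 0.0708 -0.     -0.0276]
(260, 125) [ 0.069  -0.0055 -0.0207]
(275, 125) [ 0.0689 -0.     -0.0207]
cam in tool [ 0.0738 -0.     -0.1416]
```

The pin tip is visible in the far hole at (268,123), where expected laterally and about 1 mm short axially. I slide down along the pin axis.

Call:
{"api": "play_rows", "payload": {
  "targets": [
    [-0.001,0,0,0,0],
    [-0.001,-0.0008,0.0015,-0.0017,0],
    [-0.001,-0.0016,0.003,-0.0017,0],
    [-0.001,-0.0024,0.0045,-0.0017,0],
    [-0.001,-0.003,0.0057,-0.0017,0],
    [-0.001,-0.0036,0.0068,-0.0017,0],
    [-0.001,-0.0036,0.0068,-0.0017,0]
  ]
}}

```text
clock: 17.7
tool_pos: [0.512, -0.3411, 0.0893]
eef_rot: [-0.0, -0.477, 0.879, 0.0]
wrist_force: [-0.8, -0.8, -1.5]
grip_width: 0.563
gripper_force: 62.0
```

```bash
cat > st.py <<'E'
from h import *
n=np.array([.8382,-.5454]); c=np.array([.5182,-.3465])
for i in range(3): shot('wrist')
s=robot.sense(); Z=s['tool_pos'][2]+.0225-.1; H=(np.array(s['tool_pos'][:2])-c)@n; print('Z',Z,'H',H,'wantH',-.577*(Z+.0025)+.0005,'F',np.round(s['wrist_force'],1),'T',np.round(s['wrist_torque'],2),s['grip_width'],s['clock'])
d=shot('wrist'); np.save('pics/w13.npy',d); g=d['pixels'].astype(int).mean(2)
for r in range(96,146,3): print(r,' '.join('%3d'%v for v in g[r,246:300:3]))
for r in (110,150,200):
    q=g[r,160:400]; print(r,[int(160+i) for i in np.where(abs(np.diff(q))>20)[0]])
E
python3 st.py
```

```text
Z 0.012153877838453286 H -0.008106439585341177 wantH -0.007955287512787545 F [ 0.2 -0.1 -1.2] T [-0.06  0.02 -0.02] 0.5682404126066697 17.85
96 140 139 138 135 135 133 132 135 137 138 136 136 135 133 135 134 133 141
99 140 140 138 135 135 132 131 134 136 137 135 136 135 133 135 133 132 141
102 141 139 137 134 135 132 131 135 124 118 112 121 134 132 134 133 131 140
105 140 139 138 134 134 132 117 113  97  73  67  86 108 110 134 134 131 141
108 140 139 137 133 134 115 108  42  41  42  42  41  42  80 112 132 131 141
111 140 140 137 133 119 112 104 105 105 106 104  70  42  42  74 113 131 141
114 141 139 137 132 116 108 108 107 110 112 109 106  87  42  42 111 127 142
117 140 140 136 128 114 108 107 109 110 111 113 114 111  65  43  72 115 141
120 140 139 137 124 108 111 109 111 112 112 112 114 114 116  42  54 114 141
123 139 139 137 125 108 107 107 109 109 111 112 113 113 104  44  65 115 141
126 140 139 136 130 118 103 104 105 105 104 104 104  96  42  43  98 118 140
129 140 139 136 130 120 101  97  99  98  98  96  95  52  44  47 116 127 140
132 141 139 137 130 128 118  57  43  49  58  56  42  43  42 111 120 128 140
135 141 139 136 130 130 124 120  88  42  42  42  42  55 116 122 128 127 139
138 139 139 137 129 131 128 125 124 124 121 117 122 122 123 129 129 128 139
141 140 140 136 128 130 128 127 130 132 131 128 131 129 129 130 128 126 139
144 140 139 136 128 130 127 127 130 132 132 131 130 129 127 129 129 128 138
110 [203, 204, 205, 263, 276, 286, 287, 345, 346, 358, 359]
150 [204, 205, 206, 207, 233, 234, 344, 345, 357]
200 [176, 207, 208, 342, 354, 355]
```

The pins are centred in the holes with no side force. I continue to uphill-edge contact in small steps.

Call:
{"api": "play_rows", "payload": {
  "targets": [
    [0,-0.0005,0.0008,0,0],
    [0,-0.001,0.0016,0,0],
    [0,-0.0014,0.0024,0,0],
    [0,-0.0018,0.0032,0,0],
    [0,-0.0018,0.0032,0,0]
  ]
}}

```text
clock: 18.4
tool_pos: [0.513, -0.3417, 0.0879]
eef_rot: [-0.0, -0.477, 0.879, 0.0]
wrist_force: [-6.7, 6.0, 7.9]
grip_width: 0.571
gripper_force: 62.7
```

```bash
python3 st.py | sed -n '1p;17,22p'
```

```text
Z 0.010388353219695445 H -0.006977623013666601 wantH -0.006936579807764272 F [-6.7  6.   7.5] T [1.85 1.91 0.05] 0.5727190287016775 18.55
141 140 139 136 129 130 128 126 130 131 130 128 131 130 129 129 128 127 139
144 140 139 136 128 129 128 127 130 132 132 131 130 130 128 128 128 126 138
110 [204, 263, 286, 287, 345, 346, 360, 361]
150 [205, 206, 207, 234, 344, 345, 359, 360]
200 [176, 177, 207, 208, 342, 343, 356, 357]
```

Contact came at the predicted height. I press further to tilt the piece onto the slope, watching the force.

Call:
{"api": "play_rows", "payload": {
  "targets": [
    [0,-0.0005,0.0008,0,0],
    [0,-0.001,0.0016,0,0],
    [0,-0.0015,0.0024,0,0],
    [0,-0.0015,0.0024,0,0]
  ]
}}

```text
clock: 19.0
tool_pos: [0.5131, -0.3419, 0.0877]
eef_rot: [-0.001, -0.477, 0.879, 0.001]
wrist_force: [-15.1, 15.0, 20.3]
grip_width: 0.571
gripper_force: 63.7
```

```bash
python3 st.py | sed -n '1p;19,22p'
```

```text
Z 0.010178069734565087 H -0.006816714503707156 wantH -0.006815246236844055 F [-16.5  17.   20.3] T [ 4.69  4.85 -0.11] 0.5697951381041332 19.15
110 [204, 263, 264, 287, 346, 360, 361]
150 [205, 207, 234, 345, 359, 360]
200 [176, 177, 208, 342, 343, 356, 357]
```

The grip holds stiffly. I relax back to light contact and loosen the jaws gradually so the piece swings the last 10 mm down onto the seat; the energy bound is under 0.45 m/s.

Call:
{"api": "play_rows", "payload": {
  "targets": [
    [0,0.0012,-0.0018,0,0],
    [0,0.0016,-0.0026,0,0],
    [0,0.0016,-0.0026,0,0],
    [0,0.0016,-0.0026,0,0.56],
    [0,0.0016,-0.0026,0,0.57],
    [0,0.0016,-0.0026,0,0.575],
    [0,0.0016,-0.0026,0,0.58]
  ]
}}

```text
clock: 19.9
tool_pos: [0.513, -0.3418, 0.0877]
eef_rot: [-0.0, -0.477, 0.879, 0.0]
wrist_force: [-5.2, 4.7, 5.3]
grip_width: 0.581
gripper_force: 17.5
```

```bash
python3 st.py | sed -n '1,22p'; python3 -c "
from h import *
print(robot.sense()['gripper_force'])"
```

```text
Z 0.010226463224664278 H -0.0069103671855410345 wantH -0.006843169280631289 F [-5.3  5.4  4.5] T [1.35 1.43 0.01] 0.5792135796078854 20.05
96 141 139 138 134 135 133 132 134 137 138 137 137 135 133 134 134 132 140
99 141 140 138 135 135 133 131 134 136 137 136 136 135 133 135 133 132 140
102 141 140 137 134 135 133 131 134 124 118 113 121 134 133 133 134 132 139
105 141 139 138 134 135 132 116 113  98  73  68  85 109 110 133 133 132 139
108 140 139 137 133 134 116 108  42  42  42  41  41  42  80 113 132 131 140
111 140 139 137 132 122 111 104 104 105 105 106 104  74  42  71 113 131 139
114 140 139 136 133 115 108 108 108 108 109 111 110 107 101  42 109 129 139
117 140 139 137 128 116 108 107 108 108 108 111 112 114 112  76  66 112 140
120 140 140 137 125 113 110 110 110 111 112 112 112 114 114 115  46 114 140
123 140 140 137 125 112 106 107 107 108 110 110 112 112 114 113  54 115 140
126 140 139 137 130 118 103 103 103 104 105 106 104 105 103  58  84 115 140
129 140 139 136 130 120 100  96  98  99 100  99  98  96  73  43 116 126 139
132 140 140 136 130 128 118  58  42  48  57  67  74  50  42 109 120 128 139
135 140 139 137 130 130 123 119  88  42  43  42  42  55 111 121 129 127 138
138 139 139 137 129 130 128 125 124 123 120 113 122 122 123 129 128 128 139
141 139 139 137 129 129 128 127 129 131 129 128 130 129 129 129 128 126 138
144 140 139 135 128 129 128 127 130 132 132 131 131 130 128 128 128 126 138
110 [203, 204, 205, 263, 286, 287, 345, 346, 360, 361]
150 [204, 205, 206, 207, 233, 234, 344, 345, 359, 360]
200 [176, 177, 207, 342, 343, 356, 357]
17.497794181108475
```

Jaw 0.58 lowers the grip force to 17 N. I press down along the path at this light grip.

Call:
{"api": "play_rows", "payload": {
  "targets": [
    [0,-0.0004,0.001,0,0.58],
    [0,-0.0008,0.002,0,0.58],
    [0,-0.0014,0.003,0,0.58],
    [0,-0.002,0.004,0,0.58],
    [0,-0.002,0.004,0,0.58]
  ]
}}

```text
clock: 20.6
tool_pos: [0.5133, -0.3421, 0.0822]
eef_rot: [-0.001, -0.477, 0.879, 0.002]
wrist_force: [-7.9, 6.7, 3.8]
grip_width: 0.582
gripper_force: 11.8
```

```bash
python3 st.py | sed -n '1p;19,22p'; python3 -c "
from h import *
print(robot.sense()['gripper_force'])"
```

```text
Z 0.004778531530062691 H -0.006512584819879729 wantH -0.0036997126928461723 F [-8.5  6.   4.4] T [2.08 2.48 0.1 ] 0.58495893554065 20.75
110 [201, 202, 203, 263, 286, 346, 352, 356, 359, 362, 363]
150 [202, 203, 345, 346, 361, 362]
200 [160, 161, 174, 175, 205, 343, 358, 359]
11.838544202037156
```

It is rotating: the uphill side rose relative to the pads while the downhill side stayed. I continue.

Call:
{"api": "play_rows", "payload": {
  "targets": [
    [0,-0.0004,0.0015,0,0.58],
    [0,-0.0008,0.003,0,0.58],
    [0,-0.0014,0.0045,0,0.58],
    [0,-0.002,0.006,0,0.575],
    [0,-0.0026,0.0075,0,0.57],
    [0,-0.0026,0.0075,0,0.57]
  ]
}}

```text
clock: 21.4
tool_pos: [0.5164, -0.3441, 0.074]
eef_rot: [-0.001, -0.477, 0.879, 0.001]
wrist_force: [-3.8, 3.2, -0.8]
grip_width: 0.571
gripper_force: 2.6
```

```bash
python3 st.py; python3 -c "
from h import *
print(robot.sense()['gripper_force'])"
```

```text
Z -0.003376538834692522 H -0.002834370975234333 wantH 0.0010057629076175851 F [-4.3  2.9 -1.3] T [0.89 1.4  0.04] 0.568541111373342 21.55
96 134 134 132 130 131 130 128 127 130 132 133 132 131 130 129 129 129 127
99 134 133 132 130 131 130 128 127 131 132 133 132 132 130 129 130 129 127
102 133 134 132 130 130 130 128 128 128 117 118 117 118 126 128 129 128 127
105 133 134 132 130 130 132 128 111 103  44  48  81 106 118 119 129 128 127
108 133 133 132 130 131 131 110  56  44  43  45  44  47  99 113 122 128 128
111 134 134 132 130 130 114  46  82 110 110 111 110 110 110 112 111 109 121
114 133 134 132 131 129  91 115 115 115 115 115 115 115 114 115 116 114 111
117 134 133 131 130 118 112 112 112 113 112 113 113 113 113 115 116 118 118
120 134 133 132 130 117 115 114 115 116 116 116 116 116 115 116 117 118 119
123 133 134 131 129 116 112 112 111 113 113 113 114 115 116 119 119 120 119
126 132 133 132 130 118 106 108 109 109 109 111 111 111 113 114 116 117 116
129 133 134 131 130 126  80 103 104 105 106 106 107 108 109 108 109 109 107
132 133 134 132 129 130 117  48  71  89  95 101 102 103 104 103 102 102  99
135 132 134 131 130 130 128 116  44  44  45  44  45  51 112 119 120 121 127
138 133 134 132 129 130 130 126 120  58  45  51 107 113 127 129 130 128 127
141 133 134 132 129 130 130 128 127 126 128 130 129 130 130 128 129 129 126
144 133 134 131 130 130 130 128 127 131 132 133 132 132 130 118 129 129 126
110 [198, 199, 263, 264, 344, 345, 372]
150 [200, 343, 344, 370, 371]
200 [202, 203, 223, 224, 341, 342, 367, 368]
2.856055924203247
```

The pins now protrude well through the holes and the grip is only 3 N. I release slowly.

Call:
{"api": "play_rows", "payload": {
  "targets": [
    [0,0,0,0,0.58],
    [0,0,0,0,0.59],
    [0,0,0,0,0.6],
    [0,0,0,0,0.63],
    [0,0,0,0,0.7],
    [0,0,0,0,0.85],
    [0,0,0,0,0.85]
  ]
}}

```text
clock: 22.3
tool_pos: [0.5177, -0.3447, 0.0756]
eef_rot: [0.0, -0.477, 0.879, -0.001]
wrist_force: [0.3, 0.2, 0.1]
grip_width: 0.853
gripper_force: 0.0
```

```bash
python3 st.py
```

```text
Z -0.002263106732838527 H -0.0017050512361996323 wantH 0.00036331258484782996 F [ 0.4 -0.7 -0.2] T [ 0.06 -0.02 -0.01] 0.8503573240367287 22.45
96 128 129 128 131 132 130 128 129 128 126 129 132 132 130 130 128 129 128
99 128 129 128 132 132 130 129 130 128 126 129 131 131 131 130 127 129 128
102 128 129 128 130 132 130 129 129 129 125 128 115 118 118 124 128 129 128
105 127 128 128 130 132 130 128 130 128 114  90  67 100 107 118 121 129 127
108 127 129 128 130 132 130 128 130 117  55  45  45  46  89 106 117 125 128
111 127 129 128 131 132 130 128 128 111 113 113 113 113 114 114 113 113 112
114 128 128 128 131 132 131 128 114 115 116 116 115 115 115 116 118 117 115
117 127 128 128 131 132 131 128 111 114 114 115 115 115 114 115 117 119 120
120 127 129 128 131 132 131 127 115 117 117 118 118 118 118 118 118 119 120
123 127 129 128 130 132 130 128 112 114 113 114 115 116 115 118 120 121 121
126 128 129 128 130 133 131 128 112 110 111 111 111 113 113 114 115 117 117
129 128 128 128 131 132 130 127 122 104 106 105 108 109 109 109 109 109 109
132 128 128 128 130 132 131 128 129  99  79  86  94 102 103 104 105 102 102
135 128 129 128 130 132 131 128 130 125  99  45  45  88 118 122 130 126 127
138 127 128 128 130 132 130 127 129 128 125 126 127 127 130 131 130 129 127
141 128 128 128 130 132 131 128 130 128 126 129 132 132 131 130 127 129 128
144 128 128 128 130 132 131 128 130 128 126 129 131 131 130 130 128 128 128
110 [208, 209, 270, 337, 338, 353, 356, 374]
150 [210, 336, 337, 371, 372]
200 [212, 218, 219, 222, 224, 226, 227, 334, 335, 368, 369]
```

It is released and no force remains. I withdraw upward and check.

Call:
{"api": "play_rows", "payload": {
  "targets": [
    [0,0,0,0,1],
    [0,0,0,0,1],
    [0,0,-0.02,0,1],
    [0,0,-0.06,0,1],
    [0,0,-0.11,0,1],
    [0,0,-0.15,0,1],
    [0,0,-0.17,0,1],
    [0,0,-0.17,0,1]
  ]
}}

```text
clock: 23.3
tool_pos: [0.5183, -0.3453, 0.2498]
eef_rot: [0.002, -0.477, 0.879, -0.003]
wrist_force: [-0.4, 0.5, 0.1]
grip_width: 0.998
gripper_force: 0.0
```

Run:
```python
from m import *
for i in range(4): shot('wrist')
d=shot('wrist'); np.save('pics/w14.npy',d); im=d['pixels'].astype(int)
go([.5182,-.3465,.25],-123.05)
c=np.array([.5182,-.3465,.1]); n=np.array([.8382,-.5454,0]); Y=np.array([.5454,.8382,0]); k=np.array([0,0,1.])
X=n*np.cos(np.pi/6)+k*.5; Z=-n*.5+k*np.cos(np.pi/6)
for x0 in (0,-.002):
  for y in (-.09,.09): print('pred flat x0',x0,[px(d,c+X*(x0+x)+Y*y+Z*.005)[0].round(1).tolist() for x in (-.025,.025)])
m=((im.min(2)>90)&(im.max(2)-im.min(2)<30)).astype(np.uint8)
mm=np.zeros_like(m); mm[85:300,215:330]=m[85:300,215:330]
cs,_=cv2.findContours(mm,cv2.RETR_EXTERNAL,cv2.CHAIN_APPROX_NONE); q=max(cs,key=cv2.contourArea)
print(cv2.contourArea(q),cv2.boxPoints(cv2.minAreaRect(q)).round(1).tolist(),cv2.approxPolyDP(q,4,True)[:,0].tolist())
g=im.min(2)
for r in (110,150,200,240,270): print(r,[(210+i,int(v)) for i,v in enumerate(np.diff(g[r,210:340])) if abs(v)>18])
```

```text
t 23.55 pos [ 0.5169 -0.3442  0.2433] yaw -123.05 -> shift [ 0.0012 -0.0023 -0.0067] turn 0.0001 F [-0.3 -0.2 -0.1] w 0.9956236414902812 0.0
pred flat x0 0 [[299.2, 92.7], [248.1, 91.0]]
pred flat x0 0 [[296.1, 276.3], [252.4, 289.0]]
pred flat x0 -0.002 [[301.1, 92.8], [250.3, 91.0]]
pred flat x0 -0.002 [[297.7, 275.8], [254.2, 288.4]]
8165.0 [[251.0, 93.0], [300.0, 93.0], [300.0, 288.0], [251.0, 288.0]] [[297, 94], [251, 93], [251, 103], [263, 103], [251, 106], [259, 109], [251, 112], [259, 115], [251, 117], [259, 121], [251, 126], [263, 127], [252, 129], [259, 133], [252, 136], [259, 139], [252, 141], [259, 145], [252, 150], [264, 150], [252, 153], [260, 157], [252, 159], [260, 163], [252, 165], [260, 168], [252, 173], [264, 173], [252, 177], [260, 180], [252, 183], [260, 185], [252, 188], [260, 191], [252, 197], [264, 196], [252, 200], [260, 202], [253, 205], [260, 208], [253, 213], [261, 213], [253, 218], [265, 218], [253, 221], [261, 224], [253, 226], [261, 229], [253, 232], [261, 234], [253, 239], [265, 238], [253, 242], [261, 244], [252, 248], [255, 288], [298, 276]]
110 [(216, -96), (217, -44), (221, -21), (247, 29), (248, 28), (251, -19), (258, 22), (272, -34), (273, -24), (277, 29), (301, -65), (329, 54)]
150 [(217, -79), (218, -57), (248, 48), (300, -40), (301, -34), (328, 89), (329, 51)]
200 [(219, -97), (220, -44), (228, -19), (249, 32), (250, 20), (300, -35), (326, 53), (327, 77)]
240 [(221, -69), (222, -66), (250, 34), (251, 25), (254, -29), (261, 22), (296, 53), (297, 34), (298, -49), (299, -104), (324, 56), (325, 76), (331, -29), (333, -66)]
270 [(227, -38), (228, -96), (229, -26), (251, 61), (252, 23), (254, -32), (257, 53), (272, -30), (273, -23), (283, 20), (284, 21), (297, -49), (298, -73), (299, -32), (306, 58), (307, 80), (325, -23), (326, -55)]
```

The observed corners (255,288), (298,276), (251,93) and (300,94) match the predicted fully seated pose within about 1 px. I'm handing in.

```bash
python3 -c "
from h import *
print(robot.close_job())"
```

```text
the job is handed in; nothing more can be done
None
```

The straightedge hangs on the rack with both pins through its holes; the last wrist picture puts its corners within about 1 px of the fully seated pose, and I handed the job in about 24 s into the 64 s, with no verdict returned and the cube and loupe not re-measured at the end.

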